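# Bring the bench supply back on

### The arm

A 6-joint arm with a two-finger parallel gripper is mounted at the origin on a cart in front of the work surface, level with it; the furniture and walls round the work are solid. World frame = base frame: x ahead of the robot, y to its left, z up, the work surface at z = 0. Lengths are in m, angles in rad, forces in N, time in s.
With the tool pointing down it reaches from about 0.25 to 0.775 m from the base axis. Payload 4 kg.
Tool frame: the origin (TCP) lies at the very end of the fingers, on their centre line; the grasp point (between the pads) lies 19 mm behind it (robot.tcp_to_grasp is the distance from the TCP to the grasp point, in m); z points along the fingers, y is the line along which they close (so a half turn about z gives the same grasp; the last joint's range is limited). The gripper opens to 94 mm and grips with 3 to 60 N. Pads are 16 mm wide; open, the fingers measure 119 mm over their backs; the gripper's body (75 mm by 177 mm) begins 78 mm behind the grasp point.
Start: joints at [1.237, 0.087, 1.371, -0, 1.684, -0.103], TCP at [0.126, 0.535, 0.206] pointing down, gripper open.
Joint ranges: [-3.1, 3.1], [-0.76, 2.03], [0.27, 2.55], [-1.08, 4.22], [0.17, 2.65], [-2.57, 2.57]. Speed limits (rad/s): [2.79, 2.79, 3.14, 3.14, 3.14, 3.14].

### API

Orientations are given as [roll, pitch, yaw] about the fixed x, y, z axes, in that order (R = Rz(yaw) Ry(pitch) Rx(roll)).
In Python, from bench import robot, ticket, snapshot gives the robot as it stands (robot), with the cameras as plain functions and the job (ticket).
- The arm moves only by the tool jog_arm, called after ">>>" as a command line: name --argument value ..., lists and objects as JSON in quotes. Schema: {"type":"object","properties":{"steps":{"type":"object","properties":{"offsets":{"type":"array","items":{"type":"array","items":{"type":"number"},"minItems":5,"maxItems":5},"minItems":1,"maxItems":20}},"additionalProperties":false,"required":["offsets"]},"only":{"type":"string"},"quiet":{"type":"boolean"},"lines":{"type":"string"}},"required":["steps"],"additionalProperties":false}. steps is an object whose key "offsets" holds a list of rows, 1 to 20 of them, each of 5 numbers: the finger opening in m, then dx, dy, dz in m, then a turn about the tool's z in rad; each row shifts and turns the commanded pose from where the row before left it, along the tool's axes as they then stand; what a row does not reach is not made up. A row lasts 1/12 s, in which the tool goes at most 0.0417 m and 0.125 rad, less where a joint would pass 70% of its speed; a pose out of reach is approached as far as the arm can. The fingers move at their own pace and stop on an object; the grip force is fixed at half the most. Time passes only in rows, so rows that do not move let the fingers close. The tool returns the time, the measured TCP pose, the force, the opening and the grip force at its end. only (a regular expression) keeps the lines of the reply that match it, lines (a string "A,B") keeps lines A to B, and quiet returns only ok. Input that does not fit is refused with a message, and nothing moves.
- robot.get_obs(): the state, without advancing time (a new reading comes with each control period).
- snapshot(name): name is "side" or "top"; returns a dict with "color" (480x640x3 uint8, blue, green, red), "fx", "fy", "cx", "cy" (pixels), "extrinsics" (4x4, takes a point from world to camera coordinates). Camera axes: x right, y down, z forward; pixel columns grow to the right and rows downward; lengths in m; the calibration is good to about 2 mm. A picture is of the moment at which its call begins. There is no depth.
- ticket.close_job(): hands the job in; it is judged then, once.
The state is a dict: "time": time; "joint_positions": joint angles; "qvel": joint speeds; "joint_torque": joint torques, N m; "tool_pos": TCP position; "ee_rot": TCP orientation; "wrist_force": force on the tool from outside, world axes, zero at the start; "wrist_torque": the same for the moment, N m; "width": finger opening in m; "finger_force": force on a finger pad.
Only numpy, scipy, OpenCV 4.12 (cv2) and the standard library are available. Lean on these libraries where they do the work, as an engineer would, in place of code of your own. Each camera call takes 0.05 s, during which the arm holds its last target. There are 200 camera calls.

### The job

The bench's power board has tripped and its levers are all down, towards you. Bring it back the way the current runs, pushing each lever up to on with a light push of the fingertips: the wide main switch first, then the residual-current breaker (the one with the square test button), then the free narrow breaker. Leave the padlocked breaker alone, and nothing standing round the board may be shifted.

Things in the scene. Friction and masses are not known exactly. Their poses are not given: they have to be found in the camera images.
- board: Grey power board, 150 (x) by 250 (y) mm, fixed to the bench. Origin: centre of its underside; x to its high rear edge, y along the row, z up. The deck slopes up to +x at 8 degrees, 84 mm high above the origin (74 front, 93 rear). Four devices stand in a row on it at y = +78, +26, -26, -78 mm, in any order; their white noses are 45 mm long up the slope and stand 12 mm off the deck.
- main_switch: The main switch: the widest device, white nose 46 mm wide, one 40 mm wide lever across it. Fixed. Origin: on the deck in the middle of its place, 84 mm above the bench; axes as the board's.
- residual_breaker: The residual-current breaker: white nose 31 mm wide, one narrow lever in its middle and a small square test button (9.5 mm, 1 mm proud, fixed) beside the lever. Fixed. Origin and axes as for the main switch.
- circuit_breaker: The circuit breaker that is free to use: narrow white nose 15 mm wide, one narrow lever, nothing on it. Fixed. Origin and axes as for the main switch.
- locked_breaker: The same narrow breaker, but a steel clip surrounds its lever and a small steel padlock (22 x 34 x 12 mm) lies on the deck in front of it, all within 19 mm of the nose's face and reaching 49 mm down-slope from the origin. It cannot move and stays off. Fixed.
- main_lever (a joint): The main switch's lever. 40 mm wide, 6.5 mm thick, black; its axis runs along the board's y, 4 mm under its nose's face; its end is 22 mm from the axis. 0 rad = off, leaning 0.36 rad from the deck's normal to the front edge; 0.72 = on, leaning 0.36 rad up the slope. It snaps over at 0.36; about 2 N across its end, which stands 17 mm off the nose at rest, 18 mm in mid-swing.
- main_lever_tip (a point): Middle of the free end of the main switch's lever, on its centre line; it moves with the lever. When the lever is off this point lies 12 mm from the device's origin towards the board's -x and 27 mm above it; when on, 4 mm towards +x and 29 mm above.
- residual_lever (a joint): The residual-current breaker's lever. 12.5 mm wide, 6.5 mm thick, black; its axis runs along the board's y, 4 mm under its nose's face; its end is 22 mm from the axis. 0 rad = off, leaning 0.36 rad from the deck's normal to the front edge; 0.72 = on, leaning 0.36 rad up the slope. It snaps over at 0.36; about 2 N across its end, which stands 17 mm off the nose at rest, 18 mm in mid-swing.
- residual_lever_tip (a point): Middle of the free end of the residual-current breaker's lever, on its centre line; it moves with the lever. When the lever is off this point lies 12 mm from the device's origin towards the board's -x and 27 mm above it; when on, 4 mm towards +x and 29 mm above.
- circuit_lever (a joint): The free circuit breaker's lever. 12.5 mm wide, 6.5 mm thick, black; its axis runs along the board's y, 4 mm under its nose's face; its end is 22 mm from the axis. 0 rad = off, leaning 0.36 rad from the deck's normal to the front edge; 0.72 = on, leaning 0.36 rad up the slope. It snaps over at 0.36; about 2 N across its end, which stands 17 mm off the nose at rest, 18 mm in mid-swing.
- circuit_lever_tip (a point): Middle of the free end of the free circuit breaker's lever, on its centre line; it moves with the lever. When the lever is off this point lies 12 mm from the device's origin towards the board's -x and 27 mm above it; when on, 4 mm towards +x and 29 mm above.
- cup: White plastic cup, 69 mm across, 74 mm high, upright. Loose, not part of the job. Origin: centre of its underside.
- paint_jar: Small lidded jar, 46 mm across, 55 mm high, upright. Loose, not part of the job. Origin: centre of its underside.
- figure: Carved statuette of a standing figure, 77 x 76 x 196 mm, fragile, upright. Loose, not part of the job. Origin: centre of its underside.
- tape_roll: Roll of masking tape lying flat, 103 mm across, 25 mm high. Loose, not part of the job. Origin: centre of its underside.
- flat_file: Flat file with a wooden handle, 255 mm long, lying. Loose, not part of the job. Origin: centre of its underside.

How it is judged:
By the outcome, as a careful person would: the job done as asked, in the order asked, and still so for the second after the job is handed in, with the robot touching nothing.
It also fails if it takes over 48 s, if anything falls off the work surface, if the arm or the gripper's body presses on something with over 40 N, if the wrist force passes 120 N, or if a joint passes its speed limit or range.

## Working session

There is one attempt and no reset: what is moved stays moved. The work goes in short steps, Python scripts to look and compute and a tool call to move; the robot and the scene stay as the last step left them, time stands still between calls to the robot, and variables do not carry over. Pictures are saved under pics/ and viewed, at most 10 in all, crops included, and the job is handed in when it is done.

```bash
ls; mkdir -p pics; python3 - <<'E'
from bench import robot, ticket, snapshot
import cv2,numpy as np,pickle
d={}
for n in("top","side"):
    s=snapshot(n);cv2.imwrite(f"pics/{n}0.png",s["color"]);d[n]=s
    print(n,s["fx"],s["cx"],s["cy"],np.round(s["extrinsics"],3).tolist())
pickle.dump(d,open("snap0.pkl","wb"))
o=robot.get_obs();print(o["time"],o["tool_pos"],o["ee_rot"])
E
```

```text
bench.py
pics
top 449.7395970621455 315.3513840956626 242.3758308251357 [[-0.02, -1.0, 0.018, 0.222], [-0.996, 0.019, -0.085, 0.491], [0.084, -0.02, -0.996, 1.103], [0.0, 0.0, 0.0, 1.0]]
side 616.2556920294691 314.51044055930333 236.00509397575573 [[0.991, -0.133, -0.013, -0.456], [-0.088, -0.581, -0.809, 0.258], [0.1, 0.803, -0.588, 1.205], [0.0, 0.0, 0.0, 1.0]]
0.1 [0.1256668  0.53495285 0.20443305] [-3.13964290e+00 -1.58643653e-04  2.91080208e+00]
```

View pics/top0.png

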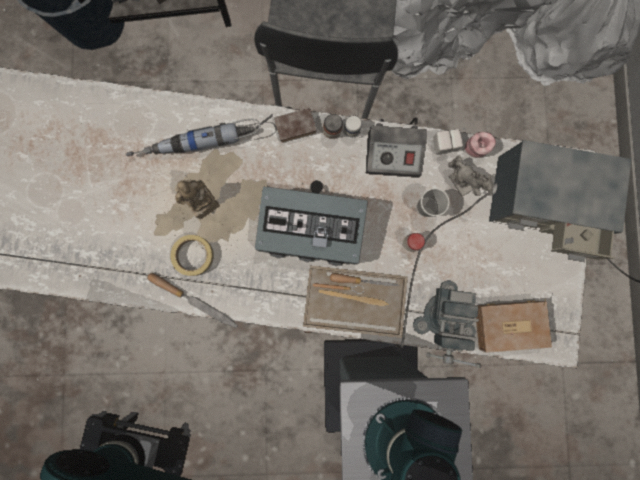

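View pics/side0.png

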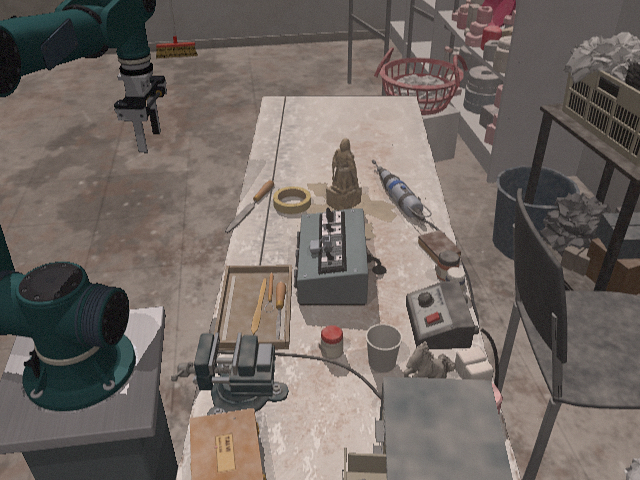

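The top view shows the board at about (312,225), with the figure at (195,197), the jar at (416,241) and the cup at (432,203). I'll enlarge the board next.

```bash
python3 - <<'E'
import cv2,numpy as np
t=cv2.imread("pics/top0.png")[170:275,245:385]
cv2.imwrite("pics/topc.png",cv2.resize(t,None,fx=5.7,fy=5.7,interpolation=cv2.INTER_CUBIC))
t=cv2.imread("pics/side0.png")[195:315,280:400]
cv2.imwrite("pics/sidec.png",cv2.resize(t,None,fx=5,fy=5,interpolation=cv2.INTER_CUBIC))
E
```

```text
(no output)
```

View pics/topc.png

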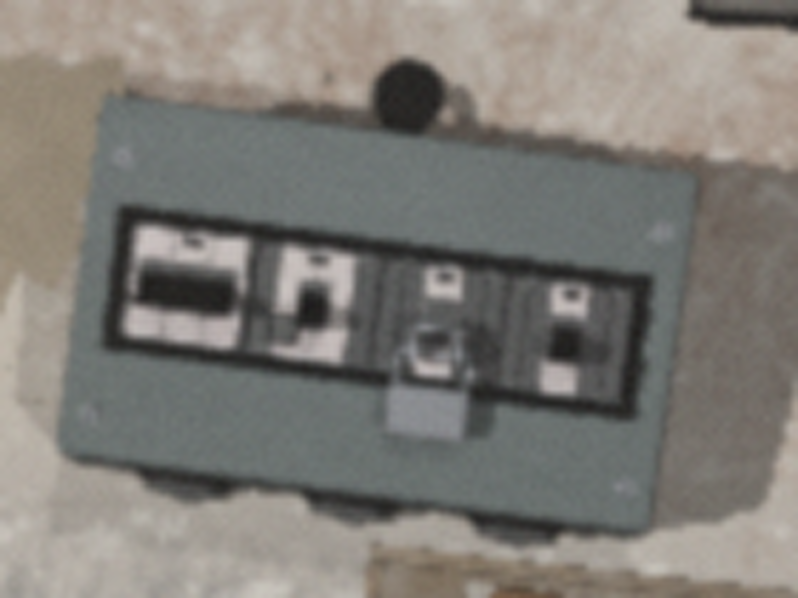

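View pics/sidec.png

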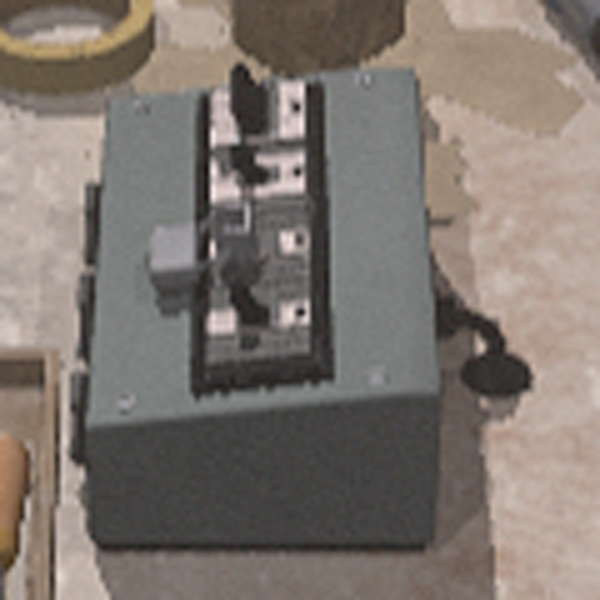

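The order from +y is main switch (crop 190,285), residual breaker (315,305), padlocked breaker (435,345), free breaker (565,345). Next I fit the board pose from the deck corners in both views.

```bash
cat > fit.py <<'E'
import numpy as np,pickle
from scipy.optimize import least_squares
d=pickle.load(open("snap0.pkl","rb"))
def proj(n,P):
    s=d[n];c=np.c_[P,np.ones(len(P))]@s["extrinsics"][:3].T
    return np.c_[s["fx"]*c[:,0]/c[:,2]+s["cx"],s["fy"]*c[:,1]/c[:,2]+s["cy"]]
def ray(n,uv,z):
    s=d[n];E=s["extrinsics"];R=E[:3,:3];o=-R.T@E[:3,3]
    v=R.T@[(uv[0]-s["cx"])/s["fx"],(uv[1]-s["cy"])/s["fy"],1];return o+v*(z-o[2])/v[2]
def b2w(p,B): 
    c,s=np.cos(p[2]),np.sin(p[2]);B=np.atleast_2d(B).astype(float)
    return np.c_[p[0]+c*B[:,0]-s*B[:,1],p[1]+s*B[:,0]+c*B[:,1],B[:,2]]
E
python3 - <<'E'
from fit import *
C=np.array([[.075,.125,.0935],[.075,-.125,.0935],[-.075,-.125,.0735],[-.075,.125,.0735]])
f=lambda a,k,o:(np.array(a)+.5)/k-.5+o
T=f([[106,95],[696,176],[648,533],[61,456]],5.7,np.array([245,170]))
S=f([[415,68],[438,392],[88,425],[107,98]],5,np.array([280,195]))
# lever middle (end) marks in the top view: main, residual, circuit
L=np.array([[-.012,y,.084+.027] for y in(.078,.026,-.078)])
TL=f([[187,288],[314,307],[566,342]],5.7,np.array([245,170]))
for w in((1,0),(0,1),(1,1)):
    r=least_squares(lambda p:np.r_[w[0]*(proj("top",b2w(p,C))-T).ravel(),w[1]*(proj("side",b2w(p,C))-S).ravel()],[.5,.2,-.14])
    print(w,r.x.round(4),r.cost.round(2))
p=r.x;np.save("pose.npy",p)
print("res top",(proj("top",b2w(p,C))-T).round(1).tolist());print("res side",(proj("side",b2w(p,C))-S).round(1).tolist())
print("levers",(proj("top",b2w(p,L))-TL).round(1).tolist(),b2w(p,L).round(4).tolist())
SL=f([[243,72],[235,170],[235,285]],5,np.array([280,195]));print("side lever",(proj("side",b2w(p,L))-SL).round(1).tolist())
for nm,uv,z in(("figure",(340,197),0),("figtop",(343,145),.19),):print(nm,ray("side",uv,z).round(3))
print("fig top cam",ray("top",(195,197),.1).round(3),"knob",ray("top",(317,187),.1).round(3))
E
```

```text
(1, 0) [ 0.5313  0.2233 -0.1514] 2.13
(0, 1) [ 0.5314  0.2263 -0.1552] 1.71
(1, 1) [ 0.5312  0.2242 -0.1533] 4.83
res top [[-1.1, -0.4], [0.8, -0.3], [0.3, 0.7], [-1.5, 0.1]]
res side [[0.3, -0.6], [1.0, 0.8], [-0.9, 1.4], [-0.2, 0.2]]
levers [[-1.2, 4.0], [-1.0, 3.7], [-0.3, 3.6]] [[0.5313, 0.3031, 0.111], [0.5233, 0.2517, 0.111], [0.5075, 0.1489, 0.111]]
side lever [[-1.5, 3.4], [-0.0, -3.4], [-0.2, 1.6]]
figure [0.603 0.537 0.   ]
figtop [0.599 0.479 0.19 ]
fig top cam [0.599 0.491 0.1  ] knob [0.618 0.207 0.1  ]
```

Tool y can line up with the board's y axis. I'll overlay the fitted noses and lever tips on both views before moving.

```bash
python3 - <<'E'
from fit import *
import cv2
p=np.load("pose.npy")
im=[]
for n,(x0,y0,w,h) in(("top",(258,195,112,60)),("side",(305,200,60,80))):
    k=7 if n=="top" else 6
    g=cv2.resize(cv2.imread(f"pics/{n}0.png")[y0:y0+h,x0:x0+w],None,fx=k,fy=k,interpolation=cv2.INTER_CUBIC)
    tr=lambda P:((proj(n,b2w(p,P))-[x0,y0]+.5)*k-.5)
    for y,hw in((.078,.023),(.026,.0155),(-.026,.0075),(-.078,.0075)):
        Q=np.array([[a*.0225*.99-.0017,y+b*hw,.096+a*.003] for a,b in((1,1),(1,-1),(-1,-1),(-1,1))])
        cv2.polylines(g,[np.int32(tr(Q))],True,(0,0,255),1)
        for q in tr(np.array([[-.012,y,.111]])):cv2.circle(g,tuple(np.int32(q)),3,(0,255,0),-1)
    im.append(g)
cv2.imwrite("pics/ov_t.png",im[0]);cv2.imwrite("pics/ov_s.png",im[1])
from bench import robot, ticket, snapshot
o=robot.get_obs()
def rel(x,y,z):
    q=b2w(p,[x,y,z])[0];yaw=o["ee_rot"][2];dd=q-o["tool_pos"]
    return q.round(4),(np.array([np.cos(yaw),np.sin(yaw),0])@dd).round(4),(np.array([np.sin(yaw),-np.cos(yaw),0])@dd).round(4),-dd[2].round(4)
print(rel(-.040,.078,.15))
E
```

```text
(array([0.5036, 0.3074, 0.15  ]), np.float64(-0.42), np.float64(-0.1351), np.float64(0.0544))
```

View pics/ov_t.png

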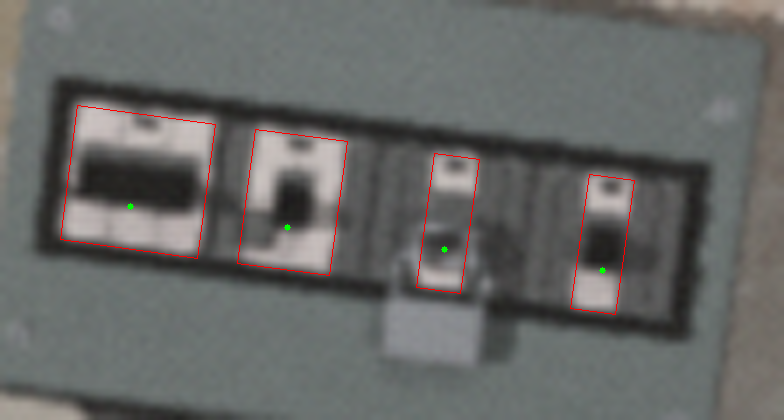

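View pics/ov_s.png

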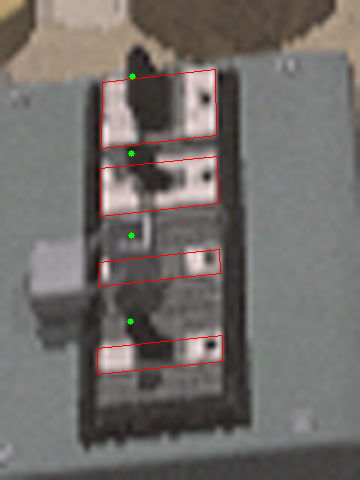

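The fit agrees to about 1 mm: nose outlines match, and the tips sit at the front ends of the levers. The square button is at (258,232) on the second device. I'll move to a point in front of the main lever with the fingers closed.

>>> jog_arm --steps '{"offsets": [[0,0,0,0,-0.077],[0,-0.03,-0.012,0,0],[0,-0.03,-0.012,0,0],[0,-0.03,-0.012,0,0],[0,-0.03,-0.012,0,0],[0,-0.03,-0.012,0,0],[0,-0.03,-0.012,0,0],[0,-0.03,-0.012,0,0],[0,-0.03,-0.012,0,0],[0,-0.03,-0.012,0,0],[0,-0.03,-0.012,0,0],[0,-0.03,0,0,0],[0,-0.03,0,0,0],[0,0,0,0,0],[0,0,0,0,0]]}'

```text
time: 1.35
tool_pos: [0.4638, 0.3609, 0.2041]
ee_rot: [-3.14, -0.002, 2.985]
wrist_force: [0.4, 0.7, 0.1]
width: 0.0006
finger_force: 0.0
```

```bash
cat > rel.py <<'E'
from fit import *
from bench import robot, ticket, snapshot
p=np.load("pose.npy");o=robot.get_obs();d=o["tool_pos"]-[p[0],p[1],0];c,s=np.cos(p[2]),np.sin(p[2])
print("t",o["time"],"TCP in board mm",(1e3*np.array([c*d[0]+s*d[1],-s*d[0]+c*d[1],d[2]])).round(1),"yaw err",(np.pi+p[2]-o["ee_rot"][2]).round(4),"w",o["width"],o["wrist_force"].round(1))
E
python3 rel.py
```

```text
t 1.35 TCP in board mm [-87.5 124.8 204.1] yaw err 0.0029 w 0.0005600365958378007 [0.4 0.7 0.1]
```

>>> jog_arm --steps '{"offsets": [[0,-0.025,-0.0234,0,-0.003],[0,-0.025,-0.0234,0,0],[0,0,0,0.025,0],[0,0,0,0.025,0],[0,0,0,0,0],[0,0,0,0.02,0],[0,0,0,0.02,0],[0,0,0,0.008,0],[0,0,0,0,0],[0,0,0,0,0]]}'

```text
time: 2.18
tool_pos: [0.505, 0.3085, 0.1082]
ee_rot: [3.141, -0.0, 2.992]
wrist_force: [-0.4, 0.3, 0.5]
width: 0.0006
finger_force: 0.0
```

```bash
python3 rel.py
```

```text
t 2.1833 TCP in board mm [-38.8  79.3 108.2] yaw err -0.0037 w 0.0005535565482489067 [-0.4  0.3  0.5]
```

>>> jog_arm --steps '{"offsets": [[0,0,0,0.003,0],[0,-0.005,0,0,0],[0,-0.005,0,0,0],[0,-0.002,0,0,0],[0,-0.002,0,0,0],[0,-0.002,0,0,0],[0,-0.002,0,0,0],[0,-0.002,0,0,0],[0,-0.002,0,0,0]]}'

```text
time: 2.93
tool_pos: [0.5273, 0.3047, 0.1047]
ee_rot: [3.141, 0.0, 2.991]
wrist_force: [-0.8, 0.3, 2.2]
width: 0.0009
finger_force: 0.8
```

```bash
python3 rel.py
```

```text
t 2.9333 TCP in board mm [-16.2  79.  104.7] yaw err -0.0028 w 0.0008523213666932253 [-0.8  0.3  2.2]
```

>>> jog_arm --steps '{"offsets": [[0,-0.002,0,0,0],[0,-0.001,0,0,0],[0,-0.001,0,0,0],[0,0,0,0,0]]}'

```text
time: 3.27
tool_pos: [0.5318, 0.3037, 0.1042]
ee_rot: [-3.141, 0.001, 2.99]
wrist_force: [0.5, 0.2, 0.0]
width: 0.0005
finger_force: 0.0
```

```bash
python3 rel.py
```

```text
t 3.2667 TCP in board mm [-11.6  78.7 104.2] yaw err -0.0022 w 0.000452552967286593 [0.5 0.2 0. ]
```

Force rose and then fell to zero, so the lever seems to have snapped over. I'll retract and look.

>>> jog_arm --steps '{"offsets": [[0,0.012,0,0,0],[0,0.015,0,0,0],[0,0,0,-0.03,0],[0,0.03,0,-0.03,0],[0,0.03,0,-0.03,0],[0,0.03,0,0,0],[0,0.03,0,0,0],[0,0,0,0,0]]}'

```text
time: 3.93
tool_pos: [0.3823, 0.3268, 0.1948]
ee_rot: [3.14, -0.001, 2.995]
wrist_force: [0.2, 0.6, -0.4]
width: 0.0002
finger_force: 0.0
```

```bash
python3 rel.py; cat > look.py <<'E'
import sys,cv2
from bench import robot, ticket, snapshot
a=snapshot("top")["color"][190:260,255:375];b=snapshot("side")["color"][195:285,295:375]
a=cv2.resize(a,None,fx=4.5,fy=4.5,interpolation=cv2.INTER_CUBIC);b=cv2.resize(b,(280,315),interpolation=cv2.INTER_CUBIC)
cv2.imwrite(sys.argv[1],cv2.hconcat([a,b][:]) if 0 else cv2.hconcat([a,b[:315]]))
E
python3 look.py pics/m1.png; python3 rel.py
```

```text
t 3.9333 TCP in board mm [-162.9   78.7  194.8] yaw err -0.0066 w 0.0002429814500422727 [ 0.2  0.6 -0.4]
t 4.0333 TCP in board mm [-159.2   78.5  193.8] yaw err -0.0044 w 0.0005221314622181728 [ 0.6  0.4 -0.4]
```

View pics/m1.png

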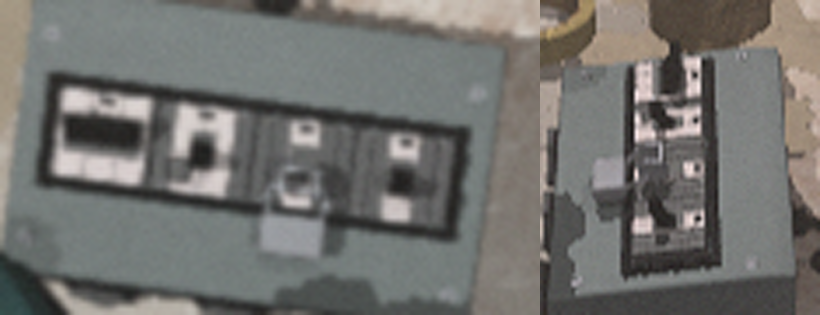

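The main lever (side part, about (673,50)) looks upright or leaning up-slope, while the other two levers still lean forward. I'll check this against the predicted on and off tip pixels.

```bash
python3 - <<'E'
from fit import *
p=np.load("pose.npy")
for nm,x,z in(("off",-.012,.111),("on",.004,.113)):
    a=proj("side",b2w(p,[x,.098,z]))[0];b=proj("top",b2w(p,[x,.078,z]))[0]
    print(nm,"view side far end",((a-[295,195])*3.5+[540,0]).round(0),"view top",((b-[255,190])*4.5).round(0))
E
```

```text
off view side far end [651.  44.] view top [ 95. 153.]
on view side far end [675.  42.] view top [ 99. 122.]
```

The side view puts the lever top at 673 against a predicted 675 for on, so the main switch is on. Now the residual breaker.

>>> jog_arm --steps '{"offsets": [[0,-0.03,-0.0175,0,0.004],[0,-0.03,-0.0175,0,0],[0,-0.03,-0.0175,0,0],[0,-0.031,0,0,0],[0,0,0,0.03,0],[0,0,0,0.03,0],[0,0,0,0.02,0],[0,0,0,0.009,0],[0,0,0,0,0],[0,0,0,0,0]]}'

```text
time: 4.87
tool_pos: [0.499, 0.2552, 0.1044]
ee_rot: [-3.141, -0.0, 2.986]
wrist_force: [-0.4, -0.3, -0.6]
width: 0.0003
finger_force: 0.0
```

```bash
python3 rel.py
```

```text
t 4.8667 TCP in board mm [-36.6  25.7 104.4] yaw err 0.002 w 0.00033174339376840245 [-0.4 -0.3 -0.6]
```

>>> jog_arm --steps '{"offsets": [[0,-0.005,0,0,0],[0,-0.004,0,0,0],[0,-0.002,0,0,0],[0,-0.002,0,0,0],[0,-0.002,0,0,0],[0,-0.002,0,0,0],[0,-0.002,0,0,0],[0,-0.002,0,0,0],[0,-0.002,0,0,0],[0,-0.001,0,0,0],[0,-0.001,0,0,0],[0,0,0,0,0]]}'

```text
time: 5.87
tool_pos: [0.5237, 0.2513, 0.1041]
ee_rot: [-3.141, 0.001, 2.986]
wrist_force: [1.2, -0.3, 0.3]
width: 0.0006
finger_force: 0.0
```

```bash
python3 rel.py
```

```text
t 5.8667 TCP in board mm [-11.5  25.6 104.1] yaw err 0.0019 w 0.0005575724435235919 [ 1.2 -0.3  0.3]
```

>>> jog_arm --steps '{"offsets": [[0,0.012,0,0,0],[0,0.015,0,0,0],[0,0,0,-0.03,0],[0,0.03,0,-0.03,0],[0,0.03,0,-0.03,0],[0,0.03,0,0,0],[0,0.03,0,0,0],[0,0,0,0,0]]}'

```text
time: 6.53
tool_pos: [0.3745, 0.2749, 0.1945]
ee_rot: [3.14, -0.0, 2.99]
wrist_force: [-0.6, -0.4, 0.3]
width: 0.0005
finger_force: 0.0
```

```bash
python3 look.py pics/m2.png; python3 rel.py; python3 - <<'E'
from fit import *
p=np.load("pose.npy")
for nm,x,z in(("off",-.012,.111),("on",.004,.113)):
  for y in(.026,-.078):
    a=proj("side",b2w(p,[x,y,z]))[0];b=proj("top",b2w(p,[x,y,z]))[0]
    print(nm,y,"side",((a-[295,195])*3.5+[540,0]).round(0),"top",((b-[255,190])*4.5).round(0))
E
```

```text
t 6.6333 TCP in board mm [-159.1   26.1  193.7] yaw err -0.0002 w 0.0005748702899519233 [0.4 0.4 0.3]
off 0.026 side [651. 106.] top [197. 167.]
off -0.078 side [650. 204.] top [399. 194.]
on 0.026 side [675. 103.] top [201. 136.]
on -0.078 side [676. 201.] top [403. 163.]
```

View pics/m2.png

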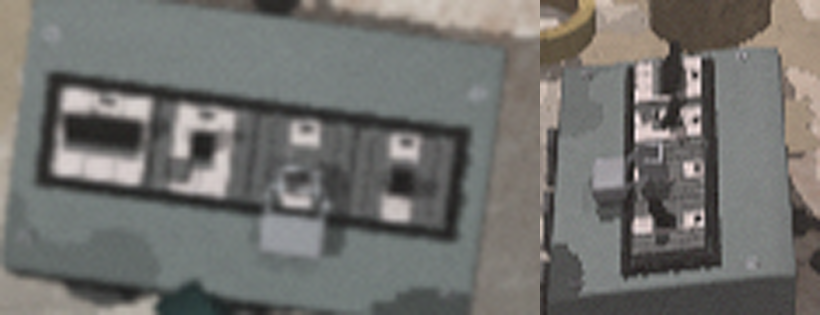

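The residual lever now stands at about (676,105) in the side part, matching on (675,103). The free breaker still leans forward at (652,204). Now the free breaker.

>>> jog_arm --steps '{"offsets": [[0,-0.02,-0.026,0,0],[0,-0.02,-0.026,0,0],[0,-0.02,-0.026,0,0],[0,-0.02,-0.026,0,0],[0,-0.022,0,0,0],[0,-0.021,0,0,0],[0,0,0,0.03,0],[0,0,0,0.03,0],[0,0,0,0.02,0],[0,0,0,0.009,0],[0,0,0,0,0],[0,0,0,0,0]]}'

```text
time: 7.63
tool_pos: [0.4849, 0.1521, 0.1044]
ee_rot: [-3.141, -0.0, 2.986]
wrist_force: [0.1, 0.2, 1.0]
width: -0.0001
finger_force: 0.0
```

```bash
python3 rel.py
```

```text
t 7.6333 TCP in board mm [-34.7 -78.3 104.4] yaw err 0.002 w -6.904928737208572e-05 [0.1 0.2 1. ]
```

>>> jog_arm --steps '{"offsets": [[0,-0.004,0,0,0],[0,-0.003,0,0,0],[0,-0.002,0,0,0],[0,-0.002,0,0,0],[0,-0.002,0,0,0],[0,-0.002,0,0,0],[0,-0.002,0,0,0],[0,-0.002,0,0,0],[0,-0.002,0,0,0],[0,-0.001,0,0,0],[0,-0.001,0,0,0],[0,0,0,0,0]]}'

```text
time: 8.63
tool_pos: [0.5077, 0.1486, 0.1041]
ee_rot: [-3.142, 0.001, 2.987]
wrist_force: [-0.2, 1.2, 0.7]
width: 0.0007
finger_force: 0.0
```

```bash
python3 rel.py
```

```text
t 8.6333 TCP in board mm [-11.7 -78.3 104.1] yaw err 0.0018 w 0.000711881299290522 [-0.2  1.2  0.7]
```

>>> jog_arm --steps '{"offsets": [[0,0.012,0,0,0],[0,0.015,0,0,0],[0,0,0,-0.03,0],[0,0.03,0,-0.03,0],[0,0.03,0,-0.03,0],[0,0.03,0,0,0],[0,0.03,0,0,0],[0,0,0,0,0],[0,0,0,0,0],[0,0,0,0,0]]}'

```text
time: 9.47
tool_pos: [0.3636, 0.1713, 0.1932]
ee_rot: [3.141, 0.001, 2.987]
wrist_force: [-0.6, -0.1, -0.7]
width: 0.0005
finger_force: 0.0
```

```bash
python3 look.py pics/m3.png
```

```text
(no output)
```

View pics/m3.png

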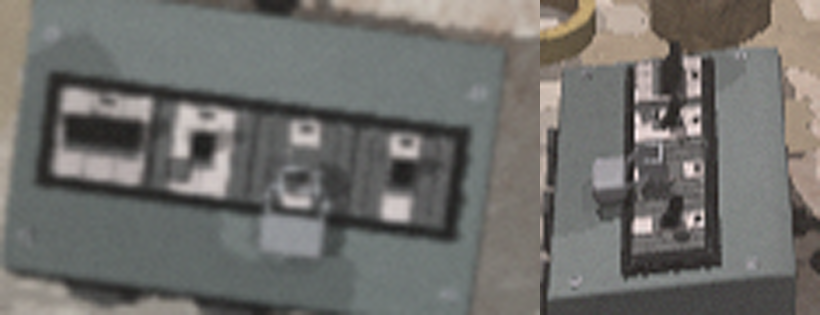

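All three free levers are on: the circuit lever top is at about (676,203) against (676,201) predicted. The padlock is unchanged and the robot is clear, so I'm handing in.

```bash
python3 -c "
from bench import robot, ticket, snapshot
print(ticket.close_job())"
```

```text
the job is handed in; nothing more can be done
None
```

The main switch, the residual-current breaker and the free breaker were pushed on in that order, each confirmed in the camera images; the padlocked breaker and the loose objects were not touched, and the job was handed in at about 9.6 s.

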